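Take the spent cartridge off the bathroom dehumidifier

ROBOT

A 6-joint arm with a two-finger parallel gripper is mounted at the origin on the work surface. World frame = base frame: x ahead of the robot, y to its left, z up, the work surface at z = 0. Lengths are in mm, angles in rad, forces in N, time in s.
With the tool pointing down it reaches from about 350 to 925 mm from the base axis. Payload 6.4 kg.
Tool frame: the origin (TCP) lies midway between the tips of the shut fingers; the grasp point (between the pads) lies 19 mm behind it; z points along the fingers, y is the line along which they close (so a half turn about z gives the same grasp; the last joint's range is limited). The gripper opens to 94 mm and grips with 3 to 60 N. Pads are 16 mm wide; open, the fingers measure 119 mm over their backs; the gripper's body (75 mm by 177 mm) begins 78 mm behind the grasp point.
Start: joints at [1.154, 0.245, 1.558, -0, 1.339, -0.174], TCP at [156.27, 630.946, 205.455] pointing down, gripper open.
Joint ranges: [-3.13, 3.13], [-1.02, 2.26], [0.13, 2.54], [-0.95, 4.09], [0.21, 2.88], [-2.74, 2.74]. Speed limits (rad/s): [2.57, 2.57, 3.14, 3.14, 3.14, 3.14].

INTERFACE

Orientations are given as [roll, pitch, yaw] about the fixed x, y, z axes, in that order (R = Rz(yaw) Ry(pitch) Rx(roll)).
In Python, from plant import ctrl, camrig gives the robot as it stands (ctrl), with the cameras (camrig).
- The arm moves only by the tool shift_gripper, called in YAML: its name, and indented under it one key for each argument. Schema: {"type":"object","properties":{"motion":{"type":"array","items":{"type":"array","items":{"type":"array","items":{"type":"number"},"minItems":7,"maxItems":7},"minItems":1,"maxItems":20},"minItems":1,"maxItems":1},"only":{"type":"string"},"quiet":{"type":"boolean"},"lines":{"type":"string"}},"required":["motion"],"additionalProperties":false}. motion is a list that holds a single list of rows (three levels of brackets), with 1 to 20 rows, each of 7 numbers: a rotation vector rx, ry, rz in normalised numbers (1 is 4 rad), then dx, dy, dz in a scale on which 1.0 is 400 mm, then the opening from 0.0 (shut) to 1.0 (fully open); each row shifts and turns the commanded pose from where the row before left it, along the tool's axes as they then stand; what a row does not reach is not made up. A row lasts 1/10 s, in which the tool goes at most 50 mm and 0.15 rad, less where a joint would pass 70% of its speed; a pose out of reach is approached as far as the arm can. The fingers move at their own pace and stop on an object; the grip force is fixed at half the most. Time passes only in rows, so rows that do not move let the fingers close. The tool returns the time, the measured TCP pose, the force, the opening and the grip force at its end. only (a regular expression) keeps the lines of the reply that match it, lines (a string "A,B") keeps lines A to B, and quiet returns only ok. No shift or turn number may pass 1 either way. Input that does not fit is refused with a message, and nothing moves.
- ctrl.get_state(): the state, without advancing time (a new reading comes with each control period).
- camrig.snapshot(name): name is "scene" or "top"; returns the picture (420x560x3 uint8, red, green, blue); there is no depth.
- camrig.camera_model(name): a dict with "fx", "fy", "cx", "cy" (pixels), "pose" (4x4, takes a point from camera to world coordinates). Camera axes: x right, y up, looking along -z (the intrinsics and any distortion apply to the point x, -y, -z); pixel columns grow to the right and rows downward; lengths in mm; the calibration is good to about 2 mm. A picture is of the moment at which its call begins. camera_model takes no time and is no camera call.
- ctrl.close_job(): hands the job in; it is judged then, once.
The state is a dict: "time_s": time; "qpos": joint angles; "dq": joint speeds; "tau": joint torques, N m; "position": TCP position; "eef_rot": TCP orientation; "force": force on the tool from outside, world axes, zero at the start; "ft_torque": the same for the moment, N m; "width": opening from 0.0 (shut) to 1.0 (fully open); "finger_force": force on a finger pad.
Only numpy, scipy, OpenCV 4.12 (cv2) and the standard library are available. Lean on these libraries where they do the work, as an engineer would, in place of code of your own. Each camera call takes 0.05 s, during which the arm holds its last target. There are 200 camera calls.

TASK

The drying cartridge mounted on the small white dehumidifier is spent. Press the round release button on the dehumidifier fully down, twist the cartridge a quarter turn anticlockwise (seen from above), lift it straight off, and set it down gently, upright on its foot, in the middle of the square wooden tray; then let go.

Things in the scene. Friction and masses are not known exactly. Their poses are not given: they have to be found in the camera images.
- dock: Dehumidifier, fixed: low white box, x -100 to 65, y +-70, 40 mm tall. Origin on the counter under the axis of its bayonet socket, z up; x points from the release button to the socket. Socket: white ring, 94 mm outside, rim 61 and floor 40 mm above the counter. Its one button: grey round cap, 28 mm across, at x -78, y 0, top 72 mm above the counter when up (collar 52 mm). Yaw within +-25 degrees.
- release (a joint): Travel of the release button: 0 m up, 0.010 m fully down (top then 62 mm above the counter). It needs about 3 N, meets a hard stop and stays down when let go. While it is up its pin blocks the twist; from 0.007 m on the cartridge can turn.
- cartridge: Cartridge mounted in the dock (a like spare on the bare counter is not wanted), 80 mm tall, 0.15 to 0.31 kg: white round body with grey bands, 66 mm across, 50 mm tall; two lugs near the foot, 80 mm across them. On top a grey grip bar. Origin at the centre of the foot, z up, x along the bar. At the start the foot is on the socket floor, 40 mm above the counter, and the bar points to the button.
- grip (a point): Centre of the cartridge's grip bar, 65 mm above its foot. Bar 56 long x 14 wide x 30 mm tall (50 to 80 mm above the foot). Once released the cartridge turns anticlockwise from above, freely, to a stop at about 100 degrees, with about 2 mm play sideways and 3 mm up. Turned 45 degrees or more (aim at 85) it lifts straight out; it must rise 25 mm to clear the rim. Axes as the cartridge's.
- tray: Square wooden tray fixed on the counter, 160 x 160 mm outside, 22 mm tall, walls and floor 6 mm thick, empty. Origin under its centre, at counter height; x and y along its sides. A round white dish of like size stands on the other side of the dehumidifier; they swap places.

How it is judged (in metres and radians):
On the way, in this order (a step that is already met when the one before it is completed fails the run):
1. the release button is pressed down (7 mm or more) with the cartridge still seated and locked (value of joint release above 0.007 m and z of cartridge in the frame of dock below 0.05 m and angle between the x axis of cartridge and the x axis of dock, either way round below 0.35 rad), for 0.1 s.
2. the cartridge is turned 50 degrees or more in its socket, before it is lifted (angle between the x axis of cartridge and the x axis of dock, either way round above 0.87 rad and z of cartridge in the frame of dock below 0.052 m and horizontal distance between cartridge and dock below 0.012 m), for 0.1 s.
3. the cartridge is lifted clear of the socket rim (z of cartridge in the frame of dock above 0.068 m and horizontal distance between cartridge and dock below 0.03 m), for 0.05 s.
At the end, for the whole second after the job is handed in: The cartridge stands at rest on the floor of the wooden tray, upright within 10 degrees, its centre within 35 mm of the tray's centre (horizontal distance between cartridge and tray below 0.035 m and z of cartridge in the frame of tray below 0.012 m and angle between cartridge's own z axis and vertical below 0.17 rad and linear speed of cartridge below 0.03 m/s); the robot touches nothing.
It fails at once if the cartridge is banged down into the tray (contact force over 60 N) (contact force between cartridge and tray above 60 N).
It fails at once if the cartridge is dropped into the tray: over it, let go with its foot more than 20 mm above the tray's floor (horizontal distance between cartridge and tray below 0.1 m and z of cartridge in the frame of tray above 0.026 m and contact force between the fingers and cartridge below 0.05 N).
It also fails if it takes over 53 s, if anything falls off the work surface, if the arm or the gripper's body presses on something with over 40 N, if the wrist force passes 120 N, or if a joint passes its speed limit or range.

## Working session

There is one attempt and no reset: what is moved stays moved. The work goes in short steps, Python scripts to look and compute and a tool call to move; the robot and the scene stay as the last step left them, time stands still between calls to the robot, and variables do not carry over. Pictures are saved under pics/ and viewed, at most 10 in all, crops included, and the job is handed in when it is done.

```bash
ls; mkdir -p pics
```

Run:
```python
from plant import ctrl, camrig
import cv2,numpy as np
for n in("scene","top"):
    im=camrig.snapshot(n); cv2.imwrite(f"pics/{n}0.png",im[:,:,::-1])
    m=camrig.camera_model(n); print(n,{k:(np.round(v,3).tolist() if k=='pose' else v) for k,v in m.items()})
print(ctrl.get_state())
```

```text
pics
plant.py
scene {'fx': 442.1645096394599, 'fy': 442.1645096394599, 'cx': 278.90836866134407, 'cy': 205.71877256820696, 'pose': [[-0.537, -0.508, 0.673, 1208.628], [0.843, -0.31, 0.439, 426.419], [-0.014, 0.804, 0.595, 715.672], [0.0, 0.0, 0.0, 1.0]]}
top {'fx': 410.2231517453922, 'fy': 410.2231517453922, 'cx': 279.06157375004085, 'cy': 214.32928597339213, 'pose': [[-0.002, 0.996, -0.091, 451.761], [-1.0, -0.002, -0.002, -1.391], [-0.002, 0.091, 0.996, 927.892], [0.0, 0.0, 0.0, 1.0]]}
{'time_s': 0.1, 'qpos': array([ 1.15386914e+00,  2.45701222e-01,  1.55884007e+00, -3.35813653e-05,
        1.33869133e+00, -1.74106908e-01]), 'dq': array([-0.0002996 , -0.00065994, -0.00336977, -0.00048779,  0.00212281,
       -0.00060743]), 'tau': array([ 9.70507608e-05, -4.16914415e+01, -3.15526450e+01,  6.86441339e-02,
        3.09625338e-02, -3.93254163e-05]), 'position': array([156.0820021 , 630.45001964, 204.51103345]), 'eef_rot': array([-3.13997181e+00, -2.51915968e-04,  2.89877992e+00]), 'force': array([-0.20192127,  0.13941545, -0.21060207]), 'ft_torque': array([-0.02081131, -0.03674118,  0.04787799]), 'finger_force': 0.0, 'width': 0.9989822313605231}
```

View pics/top0.png

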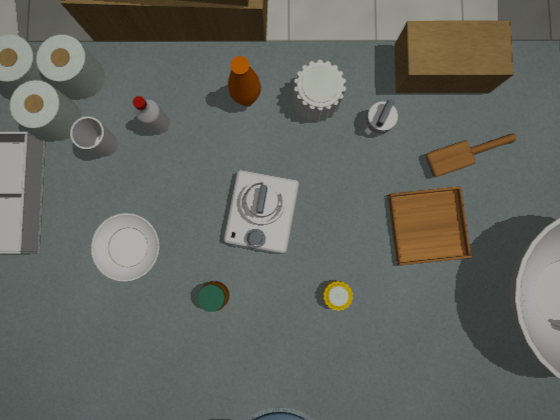

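View pics/scene0.png

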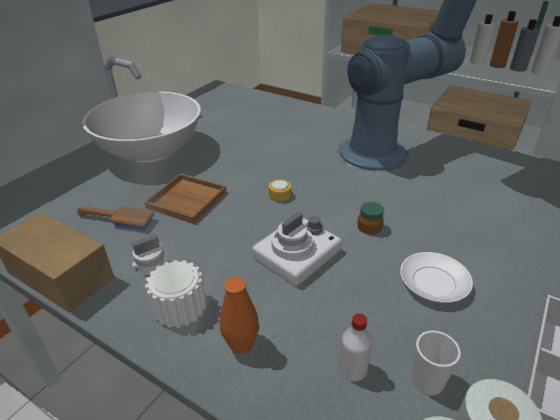

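The top view shows the dock near (262,212) with its button at (255,238), the tray at (429,226), and the spare at (382,116). The scene view shows the bar at about (291,224), the button at (315,224) and the tray at (187,197).

Create h.py:
```python
import cv2,numpy as np
from plant import ctrl, camrig
def ray(n,u,v):
    m=camrig.camera_model(n);P=np.array(m['pose'])
    d=P[:3,:3]@np.array([(u-m['cx'])/m['fx'],-(v-m['cy'])/m['fy'],-1]);return P[:3,3],d
def onz(n,u,v,z):
    o,d=ray(n,u,v);return (o+d*(z-o[2])/d[2])
def tri(a,b):
    A=np.zeros((3,3));r=np.zeros(3)
    for n,u,v in(a,b):
        o,d=ray(n,u,v);d=d/np.linalg.norm(d);M=np.eye(3)-np.outer(d,d);A+=M;r+=M@o
    return np.linalg.solve(A,r)
```

Run:
```python
from h import *
im=cv2.imread('pics/top0.png');hsv=cv2.cvtColor(im,cv2.COLOR_BGR2HSV)
def comp(mask,box):
    x0,y0,x1,y1=box;k=np.zeros_like(mask);k[y0:y1,x0:x1]=mask[y0:y1,x0:x1]
    c=max(cv2.findContours(k,cv2.RETR_EXTERNAL,cv2.CHAIN_APPROX_NONE)[0],key=cv2.contourArea);return c
wood=((hsv[:,:,1]>90)&(hsv[:,:,0]<25)).astype(np.uint8)
c=comp(wood,(375,175,485,280))
def rect(c,z):
    w=np.array([onz('top',p[0][0],p[0][1],z)[:2] for p in c],np.float32)
    return cv2.minAreaRect(w)
print('tray',rect(c,22))
white=((hsv[:,:,2]>150)&(hsv[:,:,1]<40)).astype(np.uint8)
c=comp(white,(205,155,315,265));print('dock',rect(c,40))
t=cv2.resize(im[160:265,210:315],None,fx=5.6,fy=5.6,interpolation=cv2.INTER_CUBIC)
s=cv2.imread('pics/scene0.png');
cv2.imwrite('pics/c1.png',t); cv2.imwrite('pics/c2.png',cv2.resize(s[200:290,245:350],None,fx=6,fy=6,interpolation=cv2.INTER_CUBIC))
```

```text
tray ((509.66278076171875, -331.0984802246094), (159.45867919921875, 165.17994689941406), 6.022426128387451)
dock ((541.6364135742188, 37.92509078979492), (132.61549377441406, 157.92320251464844), 79.27432250976562)
```

View pics/c1.png

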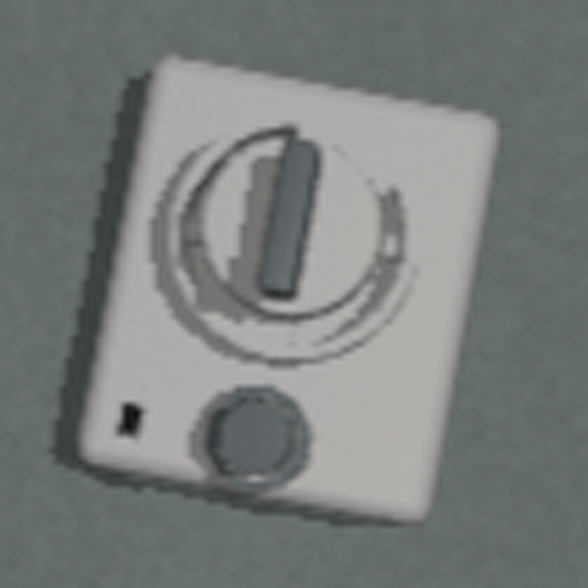

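View pics/c2.png

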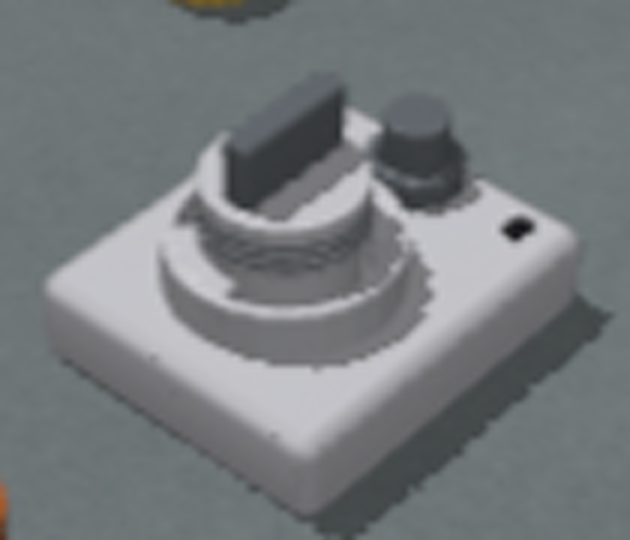

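The crops show bar-top centre at top (261.9,198.8) and scene (292.6,219.3). Button-top centre is at top (254.9,237.8) and scene (314.5,218.1). The bar points to the button.

Run:
```python
from h import *
g=np.set_printoptions(precision=1,suppress=True)
print('bar tri',tri(('top',261.6,198.6),('scene',292.3,218.9)),onz('top',261.6,198.6,120))
print('btn tri',tri(('top',254.6,237.5),('scene',314.1,217.8)),onz('top',254.6,237.5,72))
a=onz('top',261.6,198.6,120);b=onz('top',254.6,237.5,72);d=a-b;print(np.hypot(d[0],d[1]),np.degrees(np.arctan2(d[1],d[0])))
# dock top corners
for u,v in((168,62),(490,118),(425,515),(88,455)):print(onz('top',210+u/5.6-.4,160+v/5.6-.4,40))
# bar ends (bar-top axis)
p=onz('top',210+304/5.6-.4,160+142/5.6-.4,120);q=onz('top',210+277/5.6-.4,160+294/5.6-.4,120);print(p,q,np.degrees(np.arctan2(*(p-q)[1::-1])))
# box centre
c=np.array([541.6,37.9]);
for y in(-10.,-11.):
    e=np.array([np.cos(np.radians(y)),np.sin(np.radians(y))]);print('sock from box',c+17.5*e,'btn',c-60.5*e)
```

```text
bar tri [557.1  35.4 117.3] [557.1  34.7 120. ]
btn tri [481.7  50.8  76.2] [481.7  51.3  72. ]
77.2249893114904 -12.40319925592449
[629.5  86.7  40. ]
[607.  -39.4  40. ]
[452.4 -13.5  40. ]
[475.7 116.5  40. ]
[584.5  30.2 120. ] [530.2  39.6 120. ] -9.898531737175645
sock from box [558.8  34.9] btn [482.   48.4]
sock from box [558.8  34.6] btn [482.2  49.4]
```

Add to h.py:
```python
from scipy.spatial.transform import Rotation as Ro
def go(x,y,z,yaw=None):
    s=ctrl.get_state();R=Ro.from_euler('xyz',s['eef_rot'])
    t=R.inv().apply(np.array([x,y,z])-s['position']);print('tool delta',t.round(2))
    if yaw is not None:
        print('rotvec',(R.inv()*Ro.from_euler('xyz',[np.pi,0,np.radians(yaw)])).as_rotvec().round(4))
    print('F',s['force'].round(2),'pos',s['position'].round(1),'rpy',s['eef_rot'].round(3),'t',s['time_s'],'w',s['width'],s['qpos'].round(2))
```

```bash
python3 -c "
from h import *
go(482,50,100)"
```

```text
tool delta [-455.94 -484.89  105.18]
F [-0.2   0.14 -0.21] pos [156.1 630.5 204.5] rpy [-3.14  -0.     2.899] t 0.1 w 0.9989822313605231 [ 1.15  0.25  1.56 -0.    1.34 -0.17]
```

Units first: shifts go in shares of 400 mm and turns go in shares of 4 rad. So -32 mm / 400 = -0.08, -30 mm / 400 = -0.075.

shift_gripper:
  motion:
    - [[0,0,0,-0.025,-0.025,0,0],[0,0,0,-0.0625,-0.0675,0,0],[0,0,0,-0.075,-0.08,0,0],[0,0,0,-0.075,-0.08,0,0],[0,0,0,-0.075,-0.08,0,0],[0,0,0,-0.075,-0.08,0,0],[0,0,0,-0.075,-0.08,0,0],[0,0,0,-0.075,-0.08,0,0],[0,0,0,-0.075,-0.08,0,0],[0,0,0,-0.075,-0.08,0,0],[0,0,0,-0.075,-0.08,0,0],[0,0,0,-0.075,-0.08,0,0],[0,0,0,-0.075,-0.08,0,0],[0,0,0,-0.075,-0.08,0,0],[0,0,0,-0.075,-0.08,0,0],[0,0,0,-0.0625,-0.0675,0,0],[0,0,0,-0.025,-0.025,0,0],[0,0,0,0,0,0,0],[0,0,0,0,0,0,0]]

```text
time_s: 2.0
position: [484.2, 45.4, 205.1]
eef_rot: [3.141, -0.001, 2.899]
force: [0.3, 1.0, 0.1]
width: 0.002
finger_force: 0.0
```

```bash
python3 -c "
from h import *
go(482,50,85)"
```

```text
tool delta [  3.15   3.94 120.14]
F [0.26 1.   0.08] pos [484.2  45.4 205.1] rpy [ 3.141e+00 -1.000e-03  2.899e+00] t 2.0 w 0.00204367957882231 [-0.14 -0.15  1.97  0.    1.32 -1.47]
```

Converted, 30 mm / 400 = 0.075, 25 mm / 400 = 0.0625.

shift_gripper:
  motion:
    - [[0,0,0,0.0075,0.01,0.025,0],[0,0,0,0,0,0.0625,0],[0,0,0,0,0,0.075,0],[0,0,0,0,0,0.075,0],[0,0,0,0,0,0.045,0],[0,0,0,0,0,0.0175,0],[0,0,0,0,0,0,0],[0,0,0,0,0,0,0]]

```text
time_s: 2.8
position: [483.5, 49.9, 86.3]
eef_rot: [3.141, 0.001, 2.9]
force: [0.1, -0.7, -0.1]
width: 0.003
finger_force: 0.0
```

Run:
```python
from h import *
go(482,50,72)
a=camrig.snapshot('scene');b=camrig.snapshot('top')
f=lambda i,r:cv2.resize(i[r[0]:r[0]+90,r[1]:r[1]+90,::-1],(400,400),interpolation=cv2.INTER_CUBIC)
cv2.imwrite('pics/c3.png',np.hstack([f(a,(150,270)),f(b,(180,210))]))
```

```text
tool delta [ 1.48 -0.23 14.32]
F [ 0.08 -0.74 -0.13] pos [483.5  49.9  86.3] rpy [3.141e+00 1.000e-03 2.900e+00] t 2.8 w 0.003442191797089985 [-0.13  0.01  2.06  0.    1.08 -1.46]
```

View pics/c3.png

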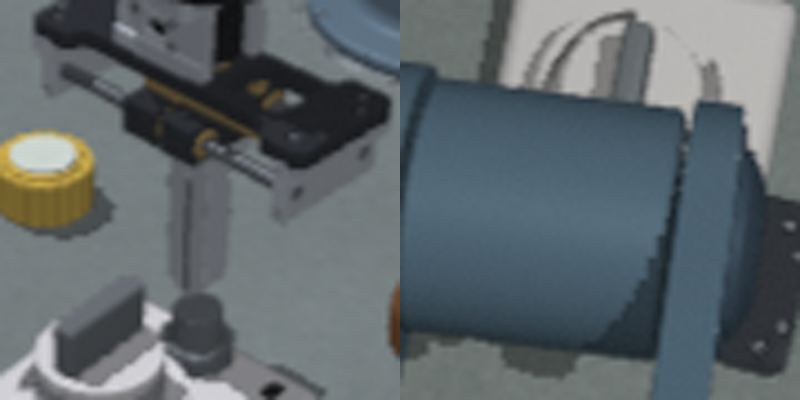

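The closed fingers are right above the button (crop (200,285), button (198,310)). Now pressing.

Converted, 8 mm / 400 = 0.02, 4 mm / 400 = 0.01.

shift_gripper:
  motion:
    - [[0,0,0,0.0025,0,0.02,0],[0,0,0,0,0,0.01,0],[0,0,0,0,0,0.0075,0],[0,0,0,0,0,0.005,0],[0,0,0,0,0,0.005,0],[0,0,0,0,0,0.005,0],[0,0,0,0,0,0.0025,0],[0,0,0,0,0,0.0025,0],[0,0,0,0,0,0,0]]

```text
time_s: 3.8
position: [482.1, 49.5, 62.3]
eef_rot: [3.142, 0.0, 2.899]
force: [0.6, 0.6, 0.0]
width: 0.008
finger_force: 0.0
```

Converted, 0.6 mm / 400 = 0.0015.

shift_gripper:
  motion:
    - [[0,0,0,0,0,0.0015,0],[0,0,0,0,0,0.0015,0],[0,0,0,0,0,0,0]]

```text
time_s: 4.1
position: [482.4, 49.5, 62.2]
eef_rot: [-3.141, 0.0, 2.899]
force: [-2.7, 0.1, 7.7]
width: 0.004
finger_force: 3.9
```

Hard stop felt (7.7 N at 62.2 mm). Raise, move over the bar, turn.

Converted, -40 mm / 400 = -0.1, -37 mm / 400 = -0.0925.

shift_gripper:
  motion:
    - [[0,0,0,0,0,-0.025,0],[0,0,0,0,0,-0.1,0],[0,0,0,0,0,-0.1,0],[0,0,0,-0.05,0.0025,-0.025,0.5],[0,0,0,-0.0925,0.005,0,1],[0,0,0,-0.05,0.0025,0,1]]
  quiet: true

```text
ok
```

shift_gripper:
  motion:
    - [[0,0,0.0375,0,0,0,1],[0,0,0.0375,0,0,0,1],[0,0,0.0375,0,0,0,1],[0,0,0.0375,0,0,0,1],[0,0,0.0375,0,0,0,1],[0,0,0.0375,0,0,0,1],[0,0,0.0375,0,0,0,1],[0,0,0.0375,0,0,0,1],[0,0,0.0375,0,0,0,1],[0,0,0.0375,0,0,0,1],[0,0,0.0375,0,0,0,1],[0,0,0.0375,0,0,0,1],[0,0,0.0375,0,0,0,1],[0,0,0.0375,0,0,0,1],[0,0,0.0375,0,0,0,1],[0,0,0.0375,0,0,0,1],[0,0,0.0375,0,0,0,1],[0,0,0.0375,0,0,0,1],[0,0,0.0375,0,0,0,1],[0,0,0.0375,0,0,0,1]]

```text
time_s: 6.7
position: [557.9, 34.9, 161.6]
eef_rot: [-3.142, -0.001, -0.107]
force: [0.2, -0.6, -1.2]
width: 1.0
finger_force: 0.0
```

shift_gripper:
  motion:
    - [[0,0,0.02,0,0,0,1],[0,0,0,0,0,0,1],[0,0,0,0,0,0,1]]

```text
time_s: 7.0
position: [557.8, 34.9, 161.5]
eef_rot: [-3.142, -0.0, -0.179]
force: [0.2, -0.0, -1.2]
width: 1.003
finger_force: 0.0
```

```bash
python3 -c "
from h import *
go(558,35,94,-10.3)"
```

```text
tool delta [ 0.11 -0.09 67.46]
rotvec [-0.     -0.0005  0.0004]
F [ 0.2  -0.02 -1.22] pos [557.8  34.9 161.5] rpy [-3.142 -0.    -0.179] t 7.0 w 1.0032114774041252 [-0.14  0.08  1.83  0.    1.23  1.61]
```

Converted, 20 mm / 400 = 0.05, 12 mm / 400 = 0.03.

shift_gripper:
  motion:
    - [[0,0,0,0,0,0.025,1],[0,0,0,0,0,0.05,1],[0,0,0,0,0,0.05,1],[0,0,0,0,0,0.03,1],[0,0,0,0,0,0.0125,1],[0,0,0,0,0,0,1],[0,0,0,0,0,0,0.6],[0,0,0,0,0,0,0.35],[0,0,0,0,0,0,0.25]]

```text
time_s: 7.9
position: [558.4, 34.9, 95.1]
eef_rot: [-3.142, -0.002, -0.181]
force: [0.2, -0.8, 0.4]
width: 0.781
finger_force: 0.0
```

Run:
```python
from h import *
go(558,35,94,-10.3)
a=camrig.snapshot('scene')
cv2.imwrite('pics/c4.png',cv2.resize(a[150:270,230:370,::-1],(700,600),interpolation=cv2.INTER_CUBIC))
```

```text
tool delta [-0.38 -0.06  1.11]
rotvec [-0.0001 -0.0016 -0.0013]
F [ 0.22 -0.76  0.36] pos [558.4  34.9  95.1] rpy [-3.142e+00 -2.000e-03 -1.810e-01] t 7.9 w 0.7812786501276032 [-0.14  0.16  1.87 -0.    1.11  1.61]
```

View pics/c4.png

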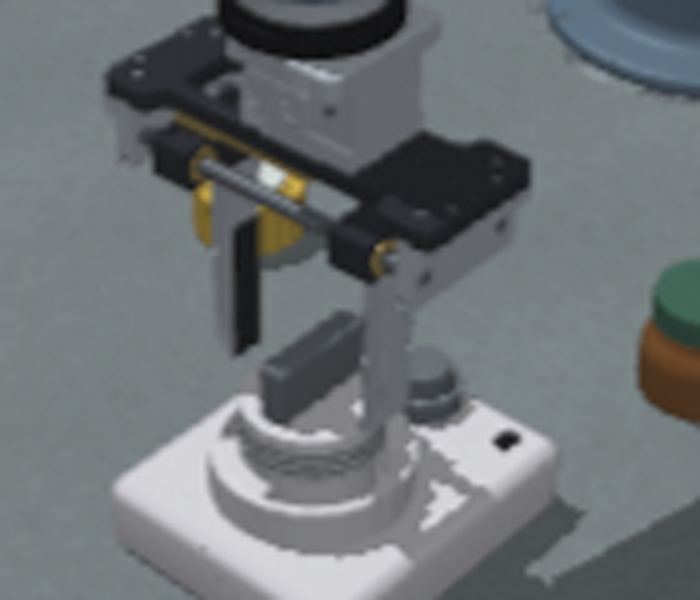

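The button (430,380) is visibly lower, and the bar (315,365) lies between the fingers (235,290 and 390,340). Closing now.

shift_gripper:
  motion:
    - [[0,0,0,0,0,0,0.4],[0,0,0,0,0,0,0.4],[0,0,0,0,0,0,0.3],[0,0,0,0,0,0,0],[0,0,0,0,0,0,0],[0,0,0,0,0,0,0],[0,0,0,0,0,0,0],[0,0,0,0,0,0,0],[0,0,0,0,0,0,0],[0,0,0,0,0,0,0]]

```text
time_s: 8.95
position: [557.7, 35.0, 94.2]
eef_rot: [-3.141, 0.0, -0.181]
force: [-0.5, 0.8, -1.3]
width: 0.152
finger_force: 30.0
```

```bash
python3 -c "
from h import *
go(558,35,94,-10.3);print(ctrl.get_state()['ft_torque'])"
```

```text
tool delta [ 0.31 -0.02  0.15]
rotvec [-0.0002  0.0002 -0.0015]
F [-0.51  0.78 -1.27] pos [557.7  35.   94.2] rpy [-3.141  0.    -0.181] t 8.95 w 0.1515035386511272 [-0.14  0.16  1.87  0.    1.11  1.61]
[0.14517121 0.07646463 0.05765246]
```

Converted, -0.1 rad / 4 = -0.025.

shift_gripper:
  motion:
    - [[0,0,-0.0125,0,0,0,0],[0,0,-0.02,0,0,0,0],[0,0,-0.02,0,0,0,0],[0,0,-0.025,0,0,0,0],[0,0,0,0,0,0,0]]

```text
time_s: 9.45
position: [557.7, 34.7, 94.1]
eef_rot: [3.141, 0.0, 0.129]
force: [-0.1, -0.3, -0.8]
width: 0.147
finger_force: 30.0
```

```bash
python3 -c "
from h import *
print(ctrl.get_state()['ft_torque'])"
```

```text
[-0.15737065  0.07661291  0.00662985]
```

Turns freely, with no resisting moment. Continuing to 85°.

Converted, -0.1 rad / 4 = -0.025.

shift_gripper:
  motion:
    - [[0,0,-0.025,0,0,0,0],[0,0,-0.025,0,0,0,0],[0,0,-0.025,0,0,0,0],[0,0,-0.025,0,0,0,0],[0,0,-0.025,0,0,0,0],[0,0,-0.025,0,0,0,0],[0,0,-0.025,0,0,0,0],[0,0,-0.025,0,0,0,0],[0,0,-0.025,0,0,0,0],[0,0,-0.025,0,0,0,0],[0,0,-0.025,0,0,0,0],[0,0,-0.0175,0,0,0,0],[0,0,0,0,0,0,0],[0,0,0,0,0,0,0],[0,0,0,0,0,0,0]]

```text
time_s: 10.95
position: [557.7, 34.9, 94.1]
eef_rot: [-3.142, 0.0, 1.297]
force: [-0.1, 0.3, -1.7]
width: 0.147
finger_force: 30.0
```

Run:
```python
from h import *
print(ctrl.get_state()['ft_torque'])
a=camrig.snapshot('scene')
cv2.imwrite('pics/c5.png',cv2.resize(a[150:270,230:370,::-1],(700,600),interpolation=cv2.INTER_CUBIC))
```

```text
[-0.08926029 -0.04242123  0.06216538]
```

View pics/c5.png

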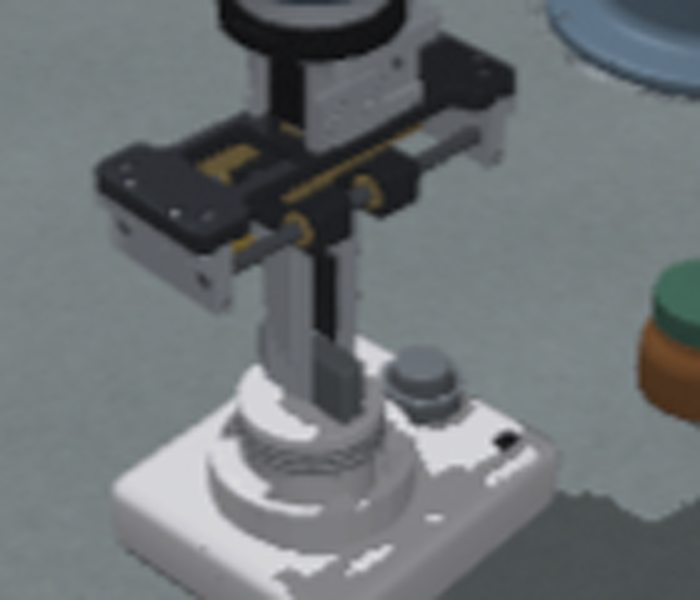

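The bar (340,375) has turned with the fingers and the button stays down. Lift straight up 80 mm.

Converted, -12 mm / 400 = -0.03, -10 mm / 400 = -0.025.

shift_gripper:
  motion:
    - [[0,0,0,0,0,-0.005,0],[0,0,0,0,0,-0.01,0],[0,0,0,0,0,-0.015,0],[0,0,0,0,0,-0.02,0],[0,0,0,0,0,-0.02,0],[0,0,0,0,0,-0.02,0],[0,0,0,0,0,-0.025,0],[0,0,0,0,0,-0.03,0],[0,0,0,0,0,-0.03,0],[0,0,0,0,0,-0.025,0],[0,0,0,0,0,0,0],[0,0,0,0,0,0,0]]

```text
time_s: 12.2
position: [557.8, 34.9, 174.4]
eef_rot: [3.141, -0.0, 1.299]
force: [-0.0, 0.1, -3.0]
width: 0.145
finger_force: 30.0
```

```bash
python3 -c "
from h import *
go(510,-333,174)"
```

```text
tool delta [-367.24   52.86    0.41]
F [-0.    0.07 -2.96] pos [557.8  34.9 174.4] rpy [ 3.141 -0.     1.299] t 12.2 w 0.14504047253875463 [-0.14  0.06  1.82  0.    1.26  0.13]
```

Converted, -30 mm / 400 = -0.075, -28 mm / 400 = -0.07.

shift_gripper:
  motion:
    - [[0,0,0,-0.02,0.0025,0,0],[0,0,0,-0.045,0.0075,0,0],[0,0,0,-0.07,0.01,0,0],[0,0,0,-0.075,0.01,0,0],[0,0,0,-0.075,0.01,0,0],[0,0,0,-0.075,0.01,0,0],[0,0,0,-0.075,0.01,0,0],[0,0,0,-0.075,0.01,0,0],[0,0,0,-0.075,0.0125,0,0],[0,0,0,-0.075,0.0125,0,0],[0,0,0,-0.075,0.0125,0,0],[0,0,0,-0.07,0.01,0,0],[0,0,0,-0.05,0.0075,0,0],[0,0,0,-0.0375,0.005,0,0],[0,0,0,-0.02,0.0025,0,0],[0,0,0,0,0,0,0],[0,0,0,0,0,0,0],[0,0,0,0,0,0,0]]

```text
time_s: 14.0
position: [511.0, -329.9, 174.2]
eef_rot: [-3.141, -0.0, 1.3]
force: [-0.1, 0.6, -3.2]
width: 0.148
finger_force: 30.0
```

Run:
```python
from h import *
go(510,-333,61)
a=camrig.snapshot('scene')
cv2.imwrite('pics/c6.png',cv2.resize(a[80:240,110:310,::-1],(750,600),interpolation=cv2.INTER_CUBIC))
```

```text
tool delta [-3.2700e+00 -8.0000e-02  1.1321e+02]
F [-0.08  0.63 -3.22] pos [ 511.  -329.9  174.2] rpy [-3.141 -0.     1.3  ] t 14.0 w 0.14831979689353286 [-0.76  0.18  1.69  0.    1.27 -0.49]
```

View pics/c6.png

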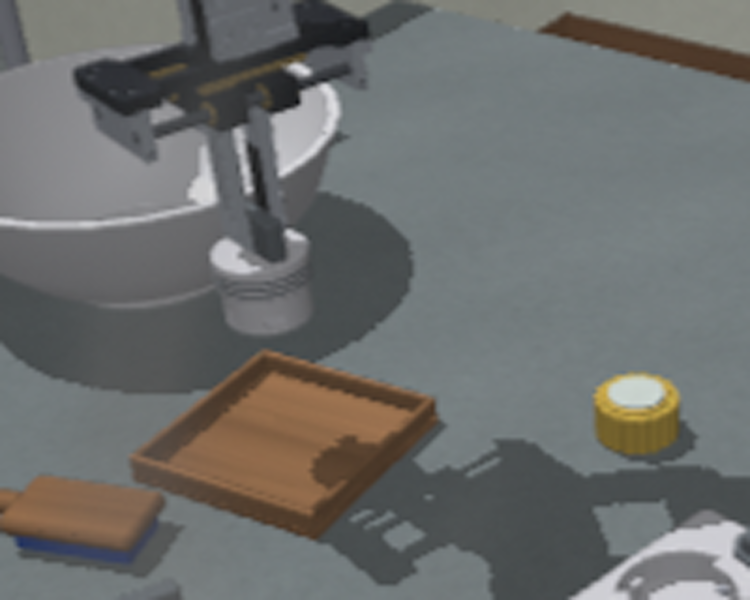

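The cartridge hangs upright (265,290) above the tray (285,440). Lower it.

Converted, 20 mm / 400 = 0.05, 15 mm / 400 = 0.0375.

shift_gripper:
  motion:
    - [[0,0,0,-0.0075,0,0.0125,0],[0,0,0,0,0,0.025,0],[0,0,0,0,0,0.0375,0],[0,0,0,0,0,0.05,0],[0,0,0,0,0,0.05,0],[0,0,0,0,0,0.0375,0],[0,0,0,0,0,0.025,0],[0,0,0,0,0,0.02,0],[0,0,0,0,0,0.0075,0],[0,0,0,0,0,0.0025,0],[0,0,0,0,0,0.0025,0],[0,0,0,0,0,0,0],[0,0,0,0,0,0,0]]

```text
time_s: 15.35
position: [510.2, -334.0, 66.9]
eef_rot: [3.141, 0.0, 1.299]
force: [0.4, -0.2, -2.5]
width: 0.145
finger_force: 30.0
```

shift_gripper:
  motion:
    - [[0,0,0,0,0,0.0025,0],[0,0,0,0,0,0.0025,0],[0,0,0,0,0,0,0]]

```text
time_s: 15.65
position: [509.9, -333.7, 64.1]
eef_rot: [-3.141, -0.0, 1.299]
force: [-0.1, -0.3, -2.9]
width: 0.144
finger_force: 30.0
```

Converted, 1 mm / 400 = 0.0025, 0.5 mm / 400 = 0.0013.

shift_gripper:
  motion:
    - [[0,0,0,0,0,0.0025,0],[0,0,0,0,0,0.0025,0],[0,0,0,0,0,0.0013,0],[0,0,0,0,0,0.0013,0],[0,0,0,0,0,0.0013,0],[0,0,0,0,0,0,0]]

```text
time_s: 16.25
position: [509.9, -333.7, 60.7]
eef_rot: [-3.141, -0.0, 1.299]
force: [0.7, 0.5, -2.5]
width: 0.147
finger_force: 30.0
```

shift_gripper:
  motion:
    - [[0,0,0,0,0,0.0013,0],[0,0,0,0,0,0.0013,0],[0,0,0,0,0,0,0]]

```text
time_s: 16.55
position: [510.0, -333.9, 60.2]
eef_rot: [3.142, 0.0, 1.299]
force: [-0.9, 1.8, 0.4]
width: 0.148
finger_force: 30.0
```

The tray now carries the weight. Release gradually, then retreat upward.

Converted, -40 mm / 400 = -0.1, -25 mm / 400 = -0.0625.

shift_gripper:
  motion:
    - [[0,0,0,0,0,0.0008,0],[0,0,0,0,0,0,0.2],[0,0,0,0,0,0,0.3],[0,0,0,0,0,0,0.5],[0,0,0,0,0,0,0.8],[0,0,0,0,0,0,0.8],[0,0,0,0,0,0,0.8],[0,0,0,0,0,0,0.8],[0,0,0,0,0,0,0.8],[0,0,0,0,0,0,0.8],[0,0,0,0,0,-0.025,0.8],[0,0,0,0,0,-0.0625,0.8],[0,0,0,0,0,-0.1,0.8],[0,0,0,0,0,-0.1,0.8],[0,0,0,0,0,-0.025,0.8],[0,0,0,0,0,0,0.8],[0,0,0,0,0,0,0.8]]

```text
time_s: 18.25
position: [509.3, -333.2, 183.1]
eef_rot: [-3.14, -0.001, 1.299]
force: [0.5, 0.7, -1.5]
width: 0.8
finger_force: 0.0
```

Run:
```python
from h import *
a=camrig.snapshot('scene')
cv2.imwrite('pics/c7.png',cv2.resize(a[80:240,110:310,::-1],(750,600),interpolation=cv2.INTER_CUBIC))
```

```text
(no output)
```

View pics/c7.png

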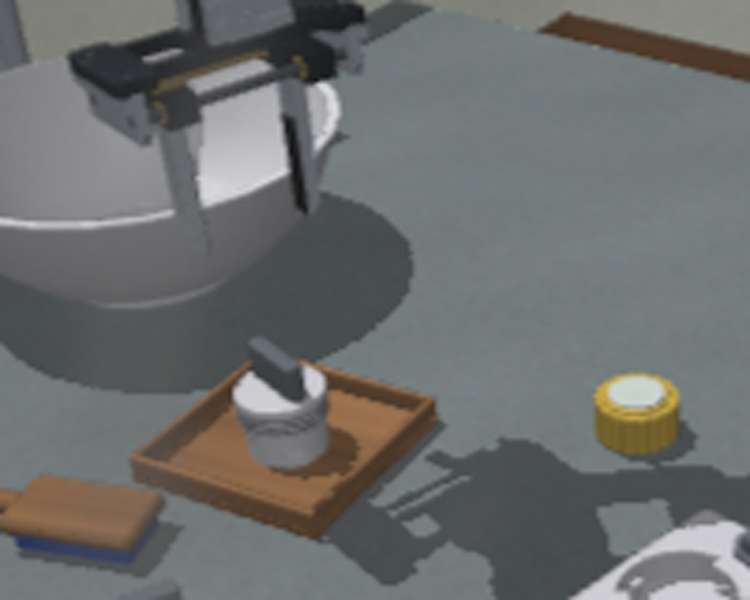

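The cartridge stands upright in the middle of the tray (foot about (288,445)), and the gripper is clear.

```bash
python3 -c "
from plant import ctrl, camrig
print(ctrl.close_job())"
```

```text
the job is handed in; nothing more can be done
None
```

I pressed the button to its stop, turned the cartridge about 85° anticlockwise, lifted it off and stood it upright in the middle of the wooden tray, then let go and handed the job in at about 18 s; no verdict was returned.

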